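# Colour-sensor test box: turn the reference block, hold the lid at the mark

## Robot

A 6-joint arm with a two-finger parallel gripper is mounted at the origin on the work surface. World frame = base frame: x ahead of the robot, y to its left, z up, the work surface at z = 0. Lengths are in mm, angles in rad, forces in N, time in s.
With the tool pointing down it reaches from about 350 to 975 mm from the base axis. Payload 7.1 kg.
Tool frame: the origin (TCP) lies midway between the tips of the shut fingers; the grasp point (between the pads) lies 19 mm behind it (ctrl.grasp_offset is the distance from the TCP to the grasp point, in mm); z points along the fingers, y is the line along which they close (so a half turn about z gives the same grasp; the last joint's range is limited). The gripper opens to 88 mm and grips with 3 to 60 N. Pads are 20 mm wide; open, the fingers measure 115 mm over their backs; the gripper's body (75 mm by 178 mm) begins 61 mm behind the grasp point.
Start: joints at [-1.308, 0.423, 1.63, -0, 1.089, -0.019], TCP at [173.821, -600.326, 222.675] pointing down, gripper open.
Joint ranges: [-3, 3], [-0.9, 2.11], [0.09, 2.58], [-1.31, 4.45], [0.11, 2.69], [-2.54, 2.54]. Speed limits (rad/s): [2.39, 2.39, 3.01, 3.14, 3.14, 3.14].

## Interface

Orientations are given as a rotation vector (axis times angle).
In Python, from workcell import ctrl gives the robot as it stands. The module is installed in compiled form; this text tells all that it offers.
- The arm moves only by the tool servo_tool, never from a script. Its argument "rows" is a list of rows, each a list of 7 numbers: the turn, a rotation vector about the tool's x, y, z as a fraction of full scale, then the shift along the tool's x, y, z as a fraction of full scale, then the finger opening in mm, from 0 to 87.8. A call has 1 to 10 rows; each row is the pose to reach, as a shift and turn from the pose commanded when the call began, along the tool's axes at that moment; what a row does not reach only later rows make up. Full scale, the value 1, is 20 cm for a shift and 1.5 rad for a turn. A row lasts 1/8 s, in which the tool goes at most 62.5 mm and 10.7 degrees, less where a joint would pass 70% of its speed; a pose out of reach is approached as far as the arm can. A call with a number of a shift or a turn outside -1 to 1 is refused whole. A call with a gripper value outside its range is refused whole. The fingers move at their own pace and stop on an object; the grip force is fixed at half the most. Time passes only in rows, so rows that repeat a pose let the fingers close. It gives the time, the measured TCP pose, the force, the opening and the grip force at its end, in the units of the state.
- ctrl.get_obs(): the state, without advancing time (a new reading comes with each control period).
- ctrl.get_image(name): name is "side" or "top"; returns (picture, depth): 400x640x3 uint8, red, green, blue; 400x640 float32, mm along the optical axis (not along the pixel's ray), 0 where there is no reading.
- ctrl.camera_info(name): a dict with "intrinsics" (3x3 intrinsics, pixels), "k1" (the pictures are not rectified: a ray, as slopes to the right and down, at radius r is drawn at 1 + k1 r^2 times it, then the intrinsics apply), "R" (3x3) and "t" (3): a world point X has camera coordinates R X + t. Camera axes: x right, y down, z forward; pixel columns grow to the right and rows downward; lengths in mm; the calibration is good to about 2 mm. A picture is of the moment at which its call begins. camera_info takes no time and is no camera call.
- ctrl.close_job(): hands the job in; it is judged then, once.
The state is a dict: "t": time; "qpos": joint angles; "qvel": joint speeds; "joint_torque": joint torques, N m; "ee_pos": TCP position; "orientation": TCP orientation; "ft_force": force on the tool from outside, world axes, zero at the start; "moment": the same for the moment, N m; "width": finger opening in mm; "grasp_force": force on a finger pad.
Only numpy, scipy, OpenCV 4.12 (cv2) and the standard library are available. Lean on these libraries where they do the work, as an engineer would, in place of code of your own. Each camera call takes 0.05 s, during which the arm holds its last target. There are 200 camera calls.

## Task

Set up the next pass of the colour-sensor test: turn the reference block and stand it so that its yellow face sits flush against, and centred on, the sensor port in the side of the test box, then let go of it. Then lift the box's blue lid by its red bar until the lid stands at the angle shown by the orange pointer, and finish while still holding it there, steady, with the gripper. Leave the pointer where it is set and do not disturb the tape roll, the small motor or the screwdriver.

Things in the scene. Friction and masses are not known exactly. Their poses are not given: they have to be found in the camera images.
- port (a point): Centre of the sensor port: dark window in the flat end of the grey snout on the left of the fixed black test box. Box axes: x away from the robot, y straight out of the port (robot's left), z up. Snout end 90 mm wide (x), 66 mm high; this point is 35 mm above the table. Snout 40 mm long; box behind it 150 x 150 mm, 90 mm high, its centre 115 mm from here against y.
- block_knob (a point): Centre of the square black knob, 22 x 22 mm, on the loose reference block (about 0.3 kg): 90 mm above its foot; the knob spans 68 to 110 mm. Block below: 60 x 60 mm, 68 mm high. Axes square to faces and knob: z up; yellow face looks to -y, red to +x, white to +y, blue to -x. With yellow on the port these axes match those of port.
- block_yellow (a point): Centre of the block's yellow face: 30 mm out from the block's upright axis, 35 mm above its foot. Axes as block_knob, so the face looks to -y.
- hinge (a point): Middle of the lid's hinge line, on the top edge of the box nearest the robot, 90 mm above the table, 75 mm from the box's centre; axes as port; the hinge line runs along y.
- flap (a joint): Opening angle of the blue lid, rad: 0 shut and level, growing as its far edge rises, to 1.5 at most. It falls shut under its own weight (0.35 kg or so) when not held.
- flap_bar (a point): Centre of the lid's red round bar, 10 mm across, along y beyond the lid's far edge, 200 mm from the hinge, 3 mm above the lid's underside (93 mm above the table when shut). Free length 90 mm between side arms; 45 mm of air between bar and lid edge: pinch from above, fingers closing along x; it can turn between them. x runs from hinge to bar, tipping up as the lid opens.
- pointer (a joint): Angle at which the orange pointer is set, rad, on the same scale as the lid's angle: the lid is right when flap equals it. It lies somewhere from 0.55 to 1.0, stiff; not to be moved.
- pointer_tip (a point): Tip of the orange pointer, a 175 mm long arm on the hinge line beyond the box's right side (100 mm from the box's centre), lying over a fixed upright white arc with black ticks that reaches 265 mm above the table. x runs along it, from the hinge line to the tip.
- tape_center (a point): Centre of the loose roll of orange tape lying flat to the right of the box, 100 mm across, 24 mm high; this point is 12 mm above the table. Leave alone.
- motor_center (a point): Centre of the loose small steel motor, about 67 x 28 mm, 30 mm high, lying beyond the snout to the left of the box; this point is 15 mm above the table. Leave alone.
- screwdriver_grip (a point): Middle of the handle of the loose screwdriver, 170 mm long, lying between the robot and the box. Leave alone.

How it is judged:
By the outcome, as a careful person would: the job done as asked, in the order asked, and still so for the second after the job is handed in, while the arm keeps its last pose, push and grip.
It also fails if it takes over 56 s, if anything falls off the work surface, if the arm or the gripper's body presses on something with over 40 N, if the wrist force passes 120 N, or if a joint passes its speed limit or range.

## Working session

There is one attempt and no reset: what is moved stays moved. The work goes in short steps, Python scripts to look and compute and a tool call to move; the robot and the scene stay as the last step left them, time stands still between calls to the robot, and variables do not carry over. Pictures are saved under pics/ and viewed, at most 10 in all, crops included, and the job is handed in when it is done.

Besides the shell and the picture viewer there is one more tool, called after "Call:" as name(argument=value, ...) on one line, values as JSON. servo_tool: Moves the arm, as the interface text tells. Its arguments: {"type":"object","properties":{"rows":{"type":"array","items":{"type":"array","items":{"type":"number"}}}},"required":["rows"]}

```bash
mkdir -p pics; cat > h.py <<'E'
import numpy as np, cv2
from workcell import ctrl
from scipy.spatial.transform import Rotation as Ro
def shot(n,f=None):
    im,d=ctrl.get_image(n)
    if f: cv2.imwrite('pics/'+f,im[:,:,::-1])
    np.savez('last_%s.npz'%n,im=im,d=d)
    return im,d
def load(n):
    z=np.load('last_%s.npz'%n); return z['im'],z['d']
def rays(n,uv):
    c=ctrl.camera_info(n);K=np.array(c['intrinsics'],float)
    R=np.array(c['R']);t=np.array(c['t'])
    p=cv2.undistortPoints(np.array(uv,float).reshape(-1,1,2),K,np.array([c['k1'],0,0,0],float)).reshape(-1,2)
    dc=np.c_[p,np.ones(len(p))]
    return -R.T@t, dc@R   # origin, dirs (unit depth)
def onz(n,uv,z):
    o,d=rays(n,uv); return o+d*((z-o[2])/d[:,2])[:,None]
def ondepth(n,uv,dep):
    o,d=rays(n,uv); return o+d*np.asarray(dep)[:,None]
def cloud(n):
    im,d=load(n); v,u=np.mgrid[:400,:640]
    P=ondepth(n,np.c_[u.ravel(),v.ravel()],d.ravel()).reshape(400,640,3); P[d==0]=np.nan
    return im,P
def proj(n,X):
    c=ctrl.camera_info(n);R=np.array(c['R']);t=np.array(c['t'])
    return cv2.projectPoints(np.array(X,float).reshape(-1,1,3),cv2.Rodrigues(R)[0],t.astype(float),np.array(c['intrinsics'],float),np.array([c['k1'],0,0,0],float))[0].reshape(-1,2)
E
python3 - <<'E'
from h import *
for n in('side','top'):
    shot(n,n+'0.png'); c=ctrl.camera_info(n); print(n,-np.array(c['R']).T@c['t'],np.array(c['R'])[2],c['k1'],c['intrinsics'])
o=ctrl.get_obs();print(o['t'],o['ee_pos'],o['orientation'],o['width'],ctrl.grasp_offset)
E
```

```text
side [498.08103469 591.61983981 720.87418699] [ 0.02630437 -0.70038406 -0.71328133] 0.021850212550830313 [[386.92748003   0.         313.96117695]
 [  0.         386.92748003 195.51881113]
 [  0.           0.           1.        ]]
top [400.00865843 -66.74417342 900.25277482] [ 0.1546948   0.00356837 -0.98795586] 0.001485930685157872 [[363.11767217   0.         315.69875576]
 [  0.         363.11767217 204.63025726]
 [  0.           0.           1.        ]]
0.1 [ 173.70625452 -599.86374734  221.99886883] [-3.10914205e+00 -4.40992555e-01  2.37818835e-04] 87.94328454955475 18.700000000000003
```

View pics/side0.png

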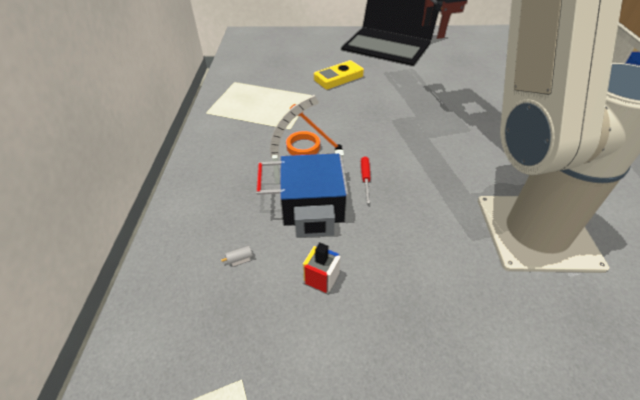

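View pics/top0.png

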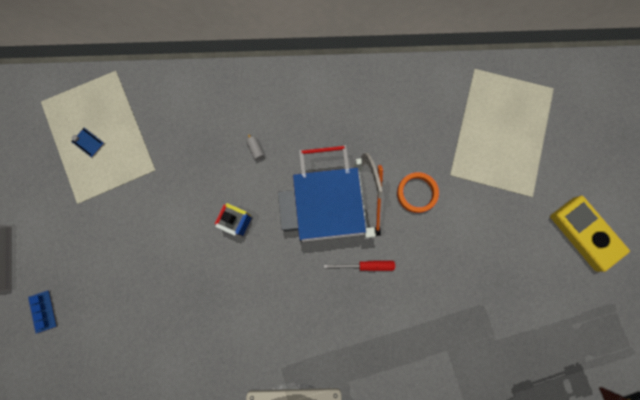

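The side view shows the box at (313,185), the snout at (315,220), the block at (322,268) with red facing the camera, the bar at (260,178) and the pointer running (293,107)–(340,148). In the top view the block is at (233,219) with yellow up-right, the snout at (287,211), the bar at (323,149) and the pointer at (380,200).

```bash
cat > m1.py <<'E'
from h import *
def mask(im,lo,hi,roi):
    hsv=cv2.cvtColor(im,cv2.COLOR_RGB2HSV); m=cv2.inRange(hsv,np.array(lo),np.array(hi))
    r=np.zeros_like(m); x0,y0,x1,y1=roi; r[y0:y1,x0:x1]=255; return m&r
if __name__=='__main__':
    im,P=cloud('top'); im2,P2=cloud('side')
    def stat(nm,Q): Q=Q[~np.isnan(Q[:,0])]; print(nm,len(Q),'med',np.median(Q,0).round(1),'min',np.percentile(Q,2,axis=0).round(1),'max',np.percentile(Q,98,axis=0).round(1))
    def rect(nm,n,m,z):
        v,u=np.nonzero(m); r=cv2.minAreaRect(onz(n,np.c_[u,v],z)[:,:2].astype(np.float32)); print(nm,r)
    lid=mask(im,(100,120,40),(125,255,255),(285,155,375,245)); stat('lid',P[lid>0]); rect('lid',"top",lid,np.nanmedian(P[lid>0][:,2]))
    bar=mask(im,(0,150,80),(6,255,255),(295,140,350,160))|mask(im,(172,150,80),(180,255,255),(295,140,350,160)); stat('bar',P[bar>0]); rect('bar','top',bar,96)
    b2=mask(im2,(0,150,60),(6,255,255),(250,155,270,200))|mask(im2,(172,150,60),(180,255,255),(250,155,270,200)); stat('barS',P2[b2>0]); rect('barS','side',b2,96)
    pt=mask(im,(7,150,80),(18,255,255),(365,155,393,240)); stat('ptr',P[pt>0])
    p2=mask(im2,(5,150,80),(18,255,255),(285,100,345,152))
    p2[130:,285:323]=0; stat('ptrS',P2[p2>0])
    Q=P2[p2>0]; Q=Q[~np.isnan(Q[:,0])]; print(Q[::max(1,len(Q)//14)].round(0))
    bl=P[195:245,210:255].reshape(-1,3); k=bl[bl[:,2]>90]; stat('knob',k); print(cv2.minAreaRect(k[:,:2].astype(np.float32)))
    k=bl[(bl[:,2]>58)]; stat('blk',k); print(cv2.minAreaRect(k[:,:2].astype(np.float32)))
    sn=P[185:235,276:294].reshape(-1,3); sn=sn[(sn[:,2]>50)&(sn[:,2]<80)]; stat('snout',sn); print(cv2.minAreaRect(sn[:,:2].astype(np.float32)))
    sn=P2[203:240,290:340].reshape(-1,3);
    f=sn[(sn[:,2]>10)&(sn[:,2]<60)]; stat('snface',f)
    for n,i,r in(('top',im,(190,130,400,270)),('side',im2,(210,90,380,300))):
        c=i[r[1]:r[3],r[0]:r[2]]; cv2.imwrite('pics/c_%s.png'%n,cv2.resize(c[:,:,::-1],None,fx=2.8,fy=2.8,interpolation=cv2.INTER_CUBIC))
E
python3 m1.py; python3 -c "
from h import *
a=cv2.imread('pics/c_top.png');b=cv2.imread('pics/c_side.png');print(a.shape,b.shape)"
```

```text
lid 4143 med [527.9 -92.4  95.5] min [ 459.2 -163.3   92.6] max [600.1 -22.3  98.3]
lid ((529.9071044921875, -92.2000732421875), (147.85162353515625, 148.08018493652344), 4.928826808929443)
bar 126 med [653.4 -82.8  97. ] min [ 648.3 -127.7   93.5] max [658.6 -39.1  99.5]
bar ((653.50390625, -83.03396606445312), (7.348315238952637, 94.62340545654297), 4.666131019592285)
barS 89 med [653.2 -81.1  97.6] min [ 647.  -130.3   94.3] max [658.4 -37.5  99.8]
barS ((653.556884765625, -85.85504150390625), (7.417776584625244, 95.46115112304688), 4.616171836853027)
ptr 127 med [ 514.1 -193.4  155.8] min [ 467.3 -199.9   98.8] max [ 577.6 -185.9  228.1]
ptrS 111 med [ 519.3 -193.   157.8] min [ 468.6 -200.8  100.6] max [ 554.6 -188.1  200.4]
[[ 554. -189.  205.]
 [ 550. -188.  199.]
 [ 543. -195.  189.]
 [ 541. -192.  185.]
 [ 538. -192.  180.]
 [ 536. -191.  175.]
 [ 527. -193.  171.]
 [ 522. -192.  165.]
 [ 517. -193.  159.]
 [ 502. -191.  142.]
 [ 495. -194.  134.]
 [ 487. -200.  123.]
 [ 484. -197.  119.]
 [ 482. -194.  115.]
 [ 479. -194.  108.]
 [ 469. -198.  103.]]
knob 118 med [502.1 132.7 108.9] min [490.7 121.4  95.5] max [514.5 146.2 111.9]
((503.139892578125, 134.28099060058594), (22.561481475830078, 21.660276412963867), 63.8619270324707)
blk 677 med [500.7 130.1  67.2] min [471.9 102.   61.8] max [535.2 166.3 111. ]
((503.52532958984375, 134.88204956054688), (61.64488220214844, 59.75278854370117), 64.81449127197266)
snout 558 med [523.4   5.2  65.6] min [477.8 -11.1  61.8] max [564.9  21.7  68.6]
((521.7890014648438, 6.359539031982422), (35.503074645996094, 91.51947021484375), 89.66267395019531)
snface 691 med [518.6  19.5  36.1] min [464.1 -25.5  10.7] max [577.5  24.2  59. ]
(392, 588, 3) (588, 476, 3)
```

View pics/c_top.png

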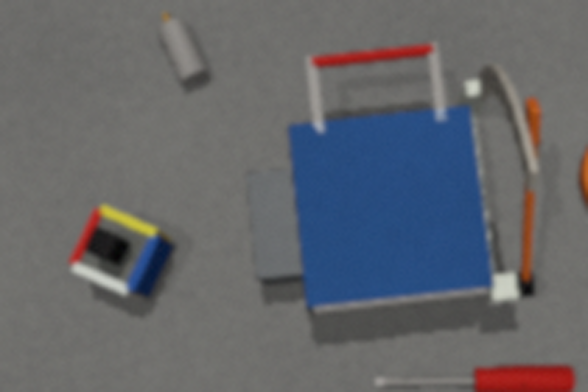

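View pics/c_side.png

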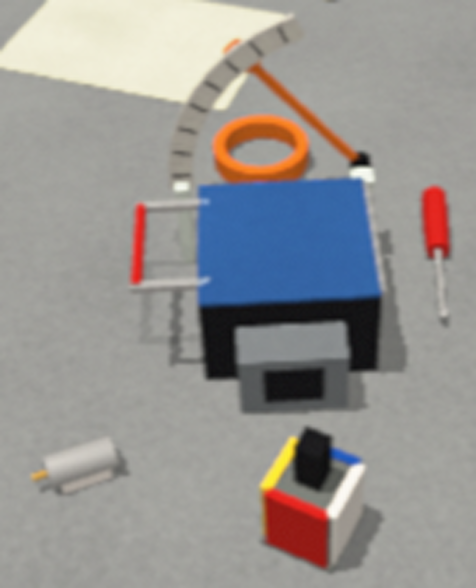

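```bash
cat > m2.py <<'E'
from h import *
from m1 import mask
im,P=cloud('top'); im2,P2=cloud('side')
def pca(Q):
    Q=Q[~np.isnan(Q).any(1)]; c=Q.mean(0); return c,np.linalg.svd(Q-c)[2]
def edge(m,n,z,axis,side):  # fit edge line of mask: per row/col extreme
    v,u=np.nonzero(m); pts=[]
    key=v if axis=='row' else u; val=u if axis=='row' else v
    ks=np.unique(key); ks=ks[6:-6]
    for k in ks:
        s=val[key==k]; e=s.min()-.5 if side<0 else s.max()+.5
        pts.append((e,k) if axis=='row' else (k,e))
    W=onz(n,pts,z)[:,:2]; l=cv2.fitLine(W.astype(np.float32),cv2.DIST_HUBER,0,.01,.01).ravel()
    a=np.degrees(np.arctan2(l[1],l[0])); return round((a+45)%90-45,2),l[2:].round(1)
for n,i in(('top',im),('side',im2)):
    roi=(285,155,375,245) if n=='top' else (270,150,350,210)
    lid=mask(i,(100,120,40),(125,255,255),roi)
    for a in('row','col'):
        for s in(-1,1): print(n,a,s,edge(lid,n,96,a,s))
# snout face plane, side cloud
Q=P2[200:240,290:340].reshape(-1,3); Q=Q[(Q[:,2]>6)&(Q[:,2]<60)&(Q[:,1]>14)&(Q[:,1]<32)]
c,V=pca(Q); nn=V[2]*np.sign(V[2][1]); print('face',c,nn,np.degrees(np.arctan2(-nn[0],nn[1])))
# grey snout face extents
print('x ext',np.percentile(Q[:,0],[0.5,99.5]))
w=(im2[200:245,285:345].max(2)<45); v,u=np.nonzero(w[8:35,8:]) ;
# dark window centroid
m=(im2.max(2)<45).astype(np.uint8); m[:212]=0;m[238:]=0;m[:,:300]=0;m[:,332:]=0
n_,l,s,ce=cv2.connectedComponentsWithStats(m); j=1+s[1:,4].argmax(); print('win',s[j],ce[j])
o,d=rays('side',[ce[j]]); print('window @z35',o+d*((35-o[2])/d[0,2]))
# pointer
yaw=np.radians(4.7); ex=np.array([np.cos(yaw),np.sin(yaw),0])
bc=np.array([529.5,-92.2,0]); h=bc-75*ex; h[2]=90
for nm,P_,I,roi in(('top',P,im,(365,155,393,240)),('side',P2,im2,(285,100,345,152))):
    m=mask(I,(5,150,80),(18,255,255),roi)
    if nm=='side': m[130:,285:323]=0
    Q=P_[m>0]; Q=Q[~np.isnan(Q[:,0])]; s=(Q-h)@ex; z=Q[:,2]-90
    print(nm,'thru hinge',np.arctan2(z@z,s@z), 'mean',np.arctan2(z.mean(),s.mean()),'rmax',np.hypot(s,z).max())
    l=cv2.fitLine(np.c_[s,z].astype(np.float32),cv2.DIST_HUBER,0,.01,.01).ravel(); print(' line',np.arctan(l[1]/l[0]),l, 'yoff',np.median((Q-bc)@[-np.sin(yaw),np.cos(yaw),0]))
    v,u=np.nonzero(m); # ray onto pointer plane
    yv=np.array([-np.sin(yaw),np.cos(yaw),0]); o,d=rays(nm,np.c_[u,v])
    W=o+d*(((bc-100*yv-o)@yv)/(d@yv))[:,None]; s=(W-h)@ex; z=W[:,2]-90
    l=cv2.fitLine(np.c_[s,z].astype(np.float32),cv2.DIST_HUBER,0,.01,.01).ravel(); print(' ray: mean',np.arctan2(z.mean(),s.mean()),'line',np.arctan(l[1]/l[0]),l)
# block in side: top, knob
bl=P2[235:300,290:350].reshape(-1,3); k=bl[(bl[:,2]>72)]
print('knobS',k.mean(0),cv2.minAreaRect(k[:,:2].astype(np.float32)))
f=P2[262:290,302:330].reshape(-1,3); I=mask(im2,(0,150,60),(6,255,255),(295,255,345,295)); c,V=pca(P2[I>0]); print('red',c,V[2])
E
python3 m2.py
```

```text
top row -1 (np.float32(4.28), array([529.5, -19.3], dtype=float32))
top row 1 (np.float32(4.81), array([ 528.1, -166. ], dtype=float32))
top col -1 (np.float32(4.39), array([603.6, -96.5], dtype=float32))
top col 1 (np.float32(4.76), array([ 457.8, -107. ], dtype=float32))
side row -1 (np.float32(4.83), array([602.4, -85.1], dtype=float32))
side row 1 (np.float32(4.97), array([456.9, -99.4], dtype=float32))
side col -1 (np.float32(4.89), array([ 527.4, -167.1], dtype=float32))
side col 1 (np.float32(4.55), array([524.4, -13. ], dtype=float32))
face [520.78712458  20.27788534  33.84242721] [-0.08244127  0.99659499 -0.00136459] 4.728908239870373
x ext [476.78182409 565.16080609]
win [305 222  20  11 207] [314.58454106 227.12077295]
window @z35 [[519.51153828  20.00387187  35.        ]]
top thru hinge 0.9015835008697973 mean 0.9075994669969469 rmax 176.3239504838117
 line 0.8951767 [ 0.62538093  0.78031963 55.067425   71.64968   ] yoff -100.0327899461965
 ray: mean 0.9155018432011438 line 0.8969656 [ 0.62398404  0.7814371  56.38873    73.707504  ]
side thru hinge 0.8827217915694179 mean 0.8889525387547399 rmax 146.86358308846152
 line 0.8558687 [ 0.65556276  0.75514066 49.60369    61.463375  ] yoff -99.43113030268621
 ray: mean 0.8874740195902403 line 0.85957426 [ 0.65276    0.7575647 50.725395  62.24378  ]
knobS [504.16036026 138.93704338  98.57702733] ((503.3201904296875, 134.4635772705078), (23.44305992126465, 22.619359970092773), 63.44734191894531)
red [513.97028026 160.58844615  43.4466716 ] [0.42248494 0.90565204 0.03606734]
```

```bash
cat > plan.py <<'E'
from h import *
def R_of(yawdeg): # tool down, tool y along yaw
    y=np.array([np.cos(np.radians(yawdeg)),np.sin(np.radians(yawdeg)),0]); z=np.array([0,0,-1.]); return np.c_[np.cross(y,z),y,z]
def plan(wps,p=None,R=None):
    o=ctrl.get_obs()
    if p is None: p=np.array(o['ee_pos']); R=Ro.from_rotvec(o['orientation']).as_matrix()
    for q,yaw in wps:
        q=np.array(q,float); T=R_of(yaw); rv=Ro.from_matrix(R.T@T).as_rotvec()/1.5; s=R.T@(q-p)/200
        print(q,yaw,np.r_[rv,s].round(4).tolist()); p,R=q,T
def st():
    o=ctrl.get_obs(); R=Ro.from_rotvec(o['orientation']).as_matrix()
    print('t',o['t'],'p',np.round(o['ee_pos'],1),'yawY',np.degrees(np.arctan2(R[1,1],R[0,1])).round(2),'z',R[:,2].round(4),'F',np.round(o['ft_force'],1),'w',round(o['width'],1),'g',round(o['grasp_force'],1))
E
python3 - <<'E'
from plan import *
st(); print(ctrl.get_obs()['qpos'])
plan([((250,-480,330),-40),((340,-330,340),-5),((400,-160,340),20),((450,0,320),45),((503.4,134.6,200),65),((503.4,134.6,75),65)])
E
```

```text
t 0.1 p [ 173.7 -599.9  222. ] yawY -73.85 z [-3.0e-04  1.3e-03 -1.0e+00] F [ 1.1  0.7 -0.4] w 87.9 g 0.0
[-1.30799179e+00  4.23744160e-01  1.63059629e+00  1.30966416e-05
  1.08859245e+00 -1.89966313e-02]
[ 250. -480.  330.] -40 [-0.0009, -0.0003, -0.3939, 0.5331, -0.4703, -0.5394]
[ 340. -330.  340.] -5 [0.0, 0.0, -0.4072, 0.8638, -0.1374, -0.05]
[ 400. -160.  340.] 20 [0.0, 0.0, -0.2909, 0.8729, 0.2248, 0.0]
[450.   0. 320.] 45 [0.0, 0.0, -0.2909, 0.6662, 0.5085, 0.1]
[503.4 134.6 200. ] 65 [0.0, 0.0, -0.2327, 0.2871, 0.6647, 0.6]
[503.4 134.6  75. ] 65 [0.0, 0.0, 0.0, 0.0, 0.0, 0.625]
```

Call:
servo_tool(rows=[[0,0,-0.394,0.533,-0.47,-0.54,87],[0,0,-0.394,0.533,-0.47,-0.54,87],[0,0,-0.394,0.533,-0.47,-0.54,87],[0,0,-0.394,0.533,-0.47,-0.54,87]])

```text
t: 0.6
ee_pos: [251.7, -479.6, 333.3]
orientation: [2.84, 1.332, 0.001]
ft_force: [0.0, -0.3, 0.4]
width: 86.3
grasp_force: 0.0
```

Call:
servo_tool(rows=[[0,0,-0.407,0.864,-0.137,-0.05,87],[0,0,-0.407,0.864,-0.137,-0.05,87],[0,0,-0.407,0.864,-0.137,-0.05,87],[0,0,-0.407,0.864,-0.137,-0.05,87]])

```text
t: 1.1
ee_pos: [340.9, -328.5, 339.7]
orientation: [-2.31, -2.127, -0.0]
ft_force: [-0.5, -0.5, 0.1]
width: 87.3
grasp_force: 0.0
```

Call:
servo_tool(rows=[[0,0,-0.291,0.873,0.225,0,87],[0,0,-0.291,0.873,0.225,0,87],[0,0,-0.291,0.873,0.225,0,87],[0,0,-0.291,0.873,0.225,0,87]])

```text
t: 1.6
ee_pos: [400.7, -158.2, 339.6]
orientation: [-1.796, -2.575, 0.0]
ft_force: [-0.3, -0.2, 0.8]
width: 86.8
grasp_force: 0.0
```

```bash
python3 - <<'E'
from plan import *
st(); print(ctrl.get_obs()['qpos'])
plan([((450,20,320),45),((503.4,134.6,200),65),((503.4,134.6,75),65)])
E
```

```text
t 1.6 p [ 400.7 -158.2  339.6] yawY 20.21 z [-1.4e-03  8.0e-04 -1.0e+00] F [-0.3 -0.2  0.8] w 86.8 g 0.0
[-4.03746248e-01 -8.35660479e-03  1.89942169e+00  2.31507677e-04
  1.25216648e+00 -7.56562433e-01]
[450.  20. 320.] 45 [-0.0005, -0.001, -0.2884, 0.7508, 0.5392, 0.0985]
[503.4 134.6 200. ] 65 [0.0, 0.0, -0.2327, 0.2164, 0.594, 0.6]
[503.4 134.6  75. ] 65 [0.0, 0.0, 0.0, 0.0, 0.0, 0.625]
```

Call:
servo_tool(rows=[[0,0,-0.288,0.751,0.539,0.098,87],[0,0,-0.288,0.751,0.539,0.098,87],[0,0,-0.288,0.751,0.539,0.098,87],[0,0,-0.288,0.751,0.539,0.098,87],[0,0,-0.288,0.751,0.539,0.098,87]])

```text
t: 2.22
ee_pos: [450.1, 16.4, 320.3]
orientation: [-1.21, -2.898, 0.002]
ft_force: [0.5, -0.6, -0.3]
width: 86.8
grasp_force: 0.0
```

Call:
servo_tool(rows=[[0,0,-0.233,0.216,0.594,0.6,87],[0,0,-0.233,0.216,0.594,0.6,87],[0,0,-0.233,0.216,0.594,0.6,87],[0,0,-0.233,0.216,0.594,0.6,87],[0,0,-0.233,0.216,0.594,0.6,87],[0,0,-0.233,0.216,0.594,0.6,87]])

```text
t: 2.98
ee_pos: [504.7, 130.4, 202.4]
orientation: [0.689, 3.063, 0.001]
ft_force: [-0.1, -0.1, 0.1]
width: 87.2
grasp_force: 0.0
```

```bash
python3 - <<'E'
from plan import *
st()
plan([((503.4,134.6,75),65)])
E
```

```text
t 2.975 p [504.7 130.4 202.4] yawY 64.64 z [ 2.e-03  3.e-04 -1.e+00] F [-0.1 -0.1  0.1] w 87.2 g 0.0
[503.4 134.6  75. ] 65 [0.0007, 0.0012, -0.0042, 0.0159, 0.0155, 0.637]
```

Call:
servo_tool(rows=[[0,0,0,0,0,0,87],[0,0,0,0,0,0,87]])

```text
t: 3.22
ee_pos: [504.3, 131.5, 201.8]
orientation: [0.687, 3.064, 0.001]
ft_force: [0.5, -1.0, -0.6]
width: 87.0
grasp_force: 0.0
```

```bash
python3 - <<'E'
from plan import *
st()
plan([((503.4,134.6,75),65)])
E
```

```text
t 3.225 p [504.3 131.5 201.8] yawY 64.74 z [ 1.2e-03  2.0e-04 -1.0e+00] F [ 0.5 -1.  -0.6] w 87.0 g 0.0
[503.4 134.6  75. ] 65 [0.0005, 0.0007, -0.0031, 0.0113, 0.0114, 0.634]
```

Call:
servo_tool(rows=[[0,0,-0.003,0.011,0.011,0.2,87],[0,0,-0.003,0.011,0.011,0.4,87],[0,0,-0.003,0.011,0.011,0.55,87],[0,0,-0.003,0.011,0.011,0.634,87],[0,0,-0.003,0.011,0.011,0.634,87],[0,0,-0.003,0.011,0.011,0.634,87]])

```text
t: 3.98
ee_pos: [503.9, 135.0, 75.3]
orientation: [0.679, 3.066, 0.001]
ft_force: [-0.4, 0.8, 0.1]
width: 87.1
grasp_force: 0.0
```

```bash
python3 - <<'E'
from plan import *
st()
E
```

```text
t 3.975 p [503.9 135.   75.3] yawY 65.03 z [ 1.6e-03  4.0e-04 -1.0e+00] F [-0.4  0.8  0.1] w 87.1 g 0.0
```

Call:
servo_tool(rows=[[0,0,0,0,0,0,45],[0,0,0,0,0,0,30],[0,0,0,0,0,0,10],[0,0,0,0,0,0,10],[0,0,0,0,0,0,10],[0,0,0,0,0,0,10],[0,0,0,0,0,0,10],[0,0,0,0,0,0,10]])

```text
t: 4.97
ee_pos: [503.0, 134.8, 74.2]
orientation: [-0.679, -3.067, 0.0]
ft_force: [-0.2, 0.2, -1.7]
width: 21.9
grasp_force: 30.0
```

```bash
python3 - <<'E'
from plan import *
st()
y=np.radians(4.7);ey=np.array([-np.sin(y),np.cos(y)]); port=np.array([520.3,20.5])
for g in(15,0): print(port+ey*(30+g))
E
```

```text
t 4.975 p [503.  134.8  74.2] yawY 65.03 z [-2.e-04 -1.e-04 -1.e+00] F [-0.2  0.2 -1.7] w 21.9 g 30.0
[516.61276711  65.34868241]
[517.84184474  50.3991216 ]
```

```bash
python3 - <<'E'
from plan import *
plan([((515.5,78,94),4.7),((516.6,65.4,77),4.7)])
E
```

```text
[515.5  78.   94. ] 4.7 [-0.0001, -0.0, 0.702, -0.1766, -0.2311, -0.0991]
[516.6  65.4  77. ] 4.7 [0.0, 0.0, 0.0, -0.0632, 0.0003, 0.085]
```

Call:
servo_tool(rows=[[0,0,0,0,0,-0.1,10],[0,0,0.1,-0.05,-0.05,-0.1,10],[0,0,0.2,-0.08,-0.1,-0.1,10],[0,0,0.32,-0.1,-0.15,-0.1,10],[0,0,0.44,-0.12,-0.2,-0.1,10],[0,0,0.56,-0.15,-0.231,-0.1,10],[0,0,0.65,-0.177,-0.231,-0.1,10],[0,0,0.702,-0.177,-0.231,-0.1,10],[0,0,0.702,-0.177,-0.231,-0.1,10],[0,0,0.702,-0.177,-0.231,-0.1,10]])

```text
t: 6.22
ee_pos: [515.4, 78.0, 94.1]
orientation: [-2.126, -2.312, 0.001]
ft_force: [-1.2, 0.2, -2.6]
width: 22.4
grasp_force: 30.0
```

```bash
cat > m3.py <<'E'
from plan import *
from m1 import mask
import sys
def look(tag,view=False):
    st()
    for n in('side','top'): shot(n,tag+n+'.png')
    im2,P2=cloud('side')
    Q=P2[200:300,280:345].reshape(-1,3); C=im2[200:300,280:345].reshape(-1,3).astype(int)
    # white face of block facing camera
    w=(C.min(1)>110)&(np.ptp(C,axis=1)<40)&(Q[:,2]>8)&(Q[:,2]<60)
    A=Q[w]; A=A[abs(A[:,1]-np.median(A[:,1]))<8]; c=A.mean(0); V=np.linalg.svd(A-c)[2][2]; V*=np.sign(V[1])
    print('white',len(A),c.round(1),V.round(3),'yaw',np.degrees(np.arctan2(-V[0],V[1])).round(2),'x',np.percentile(A[:,0],[1,99]).round(1),'z',np.percentile(A[:,2],[1,99]).round(1))
    print('mid of white face -> yellow face:', (c-60*V).round(1))
if __name__=='__main__': look(sys.argv[1])
E
python3 m3.py b1; python3 -c "
from plan import *
plan([((516.6,65.4,77),4.7)])"
```

```text
t 6.225 p [515.4  78.   94.1] yawY 4.79 z [-6.e-04 -1.e-04 -1.e+00] F [-1.2  0.2 -2.6] w 22.4 g 30.0
white 249 [512.7 106.3  41.5] [-0.091  0.996 -0.005] yaw 5.22 x [486.8 537.9] z [21.9 59.8]
mid of white face -> yellow face: [518.1  46.5  41.8]
[516.6  65.4  77. ] 4.7 [-0.0002, 0.0, 0.0007, -0.0636, 0.0004, 0.0858]
```

View pics/b1side.png

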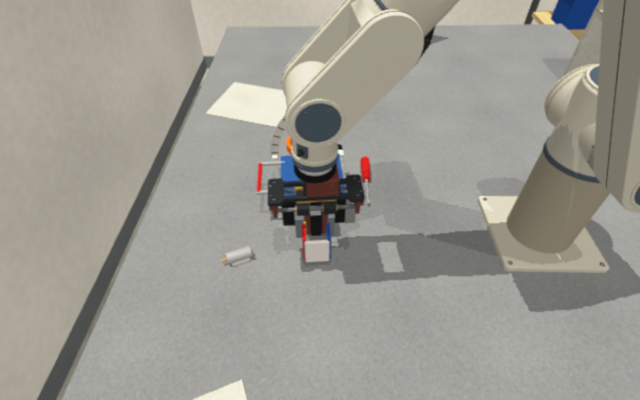

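Call:
servo_tool(rows=[[0,0,0,-0.03,0,0.04,10],[0,0,0,-0.063,0,0.08,10],[0,0,0,-0.063,0,0.092,10],[0,0,0,-0.063,0,0.094,10],[0,0,0,-0.063,0,0.094,10]])

```text
t: 6.95
ee_pos: [516.8, 65.6, 75.5]
orientation: [2.128, 2.311, 0.0]
ft_force: [0.2, -0.4, -2.5]
width: 22.1
grasp_force: 30.0
```

Call:
servo_tool(rows=[[0,0,0,-0.02,0,0,10],[0,0,0,-0.04,0,0,10],[0,0,0,-0.05,0,0,10],[0,0,0,-0.06,0,0,10],[0,0,0,-0.06,0,0,10]])

```text
t: 7.58
ee_pos: [517.7, 53.4, 75.5]
orientation: [-2.129, -2.31, 0.0]
ft_force: [0.5, 0.3, -3.6]
width: 21.8
grasp_force: 30.0
```

```bash
python3 m3.py b2; python3 -c "
from plan import *
plan([((517.8,50.4,75),4.7)])"
```

```text
t 7.575 p [517.7  53.4  75.5] yawY 4.69 z [-0.  0. -1.] F [ 0.5  0.3 -3.6] w 21.8 g 30.0
white 337 [515.2  81.5  34.3] [-0.09   0.996 -0.003] yaw 5.16 x [490.8 540.3] z [ 8.4 59.6]
mid of white face -> yellow face: [520.6  21.7  34.5]
[517.8  50.4  75. ] 4.7 [0.0, -0.0, -0.0001, -0.0155, -0.0006, 0.0023]
```

Call:
servo_tool(rows=[[0,0,0,-0.005,0,0,10],[0,0,0,-0.01,0,0,10],[0,0,0,-0.01,0,0,10]])

```text
t: 8.05
ee_pos: [517.8, 51.5, 75.5]
orientation: [-2.129, -2.311, -0.0]
ft_force: [0.1, -0.1, -3.4]
width: 21.9
grasp_force: 30.0
```

Call:
servo_tool(rows=[[0,0,0,-0.005,0,0,10],[0,0,0,-0.005,0,0,10]])

```text
t: 8.3
ee_pos: [517.8, 51.4, 75.5]
orientation: [-2.128, -2.31, -0.001]
ft_force: [-0.4, 6.1, -1.6]
width: 22.1
grasp_force: 30.0
```

Call:
servo_tool(rows=[[0,0,0,0,0,0.004,10],[0,0,0,0,0,0.006,10],[0,0,0,-0.003,0,0.006,10],[0,0,0,-0.003,0,0.006,10]])

```text
t: 8.8
ee_pos: [518.1, 51.3, 74.5]
orientation: [-2.128, -2.31, -0.002]
ft_force: [-1.0, 9.6, 0.1]
width: 21.9
grasp_force: 30.0
```

```bash
python3 m3.py b3; python3 -c "
from h import *
print(ctrl.get_obs()['moment'])
im,_=load('side'); im3,_=load('top')
a=cv2.resize(im[190:290,270:370],(500,500),interpolation=cv2.INTER_CUBIC);cv2.imwrite('pics/b3c.png',a[:,:,::-1])"
```

```text
t 8.8 p [518.1  51.3  74.5] yawY 4.69 z [ 3.0e-04  1.8e-03 -1.0e+00] F [-1.   9.6  0.1] w 21.9 g 30.0
white 331 [515.4  79.8  34.2] [-0.099  0.995  0.001] yaw 5.66 x [490.8 540.4] z [ 8.8 58.7]
mid of white face -> yellow face: [521.3  20.   34.1]
[1.71777989 0.07628154 0.18240061]
```

View pics/b3c.png

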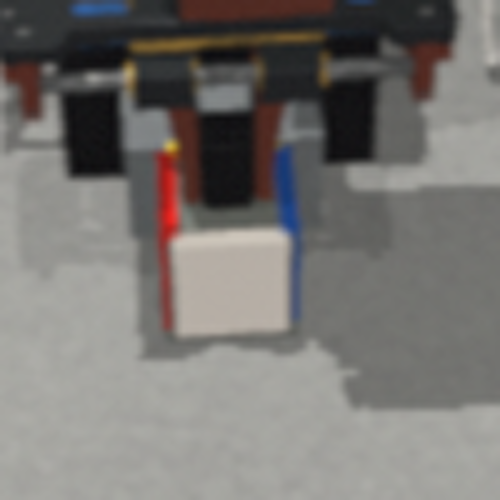

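Call:
servo_tool(rows=[[0,0,0,0,0,0,40],[0,0,0,0,0,0,60],[0,0,0,0,0,0,70],[0,0,0,0,0,0,70],[0,0,0,0,0,0,70]])

```text
t: 9.52
ee_pos: [518.0, 49.8, 74.3]
orientation: [2.129, 2.31, 0.0]
ft_force: [0.2, 0.1, 0.4]
width: 67.6
grasp_force: 0.0
```

Call:
servo_tool(rows=[[0,0,0,0,0,-0.1,70],[0,0,0,0,0,-0.3,70],[0,0,0,0,0,-0.6,70],[0,0,0,0,0,-0.9,70],[0,0,0,0,0,-0.9,70],[0,0,0,0,0,-0.9,70]])

```text
t: 10.28
ee_pos: [517.5, 49.9, 253.9]
orientation: [-2.128, -2.311, 0.0]
ft_force: [0.4, -0.8, -0.6]
width: 69.8
grasp_force: 0.0
```

```bash
python3 m3.py b4; python3 - <<'E'
from h import *
im,P=cloud('side')
for n in('side','top'):
    im,P=cloud(n); Q=P.reshape(-1,3); C=im.reshape(-1,3)
    k=Q[(Q[:,2]>85)&(Q[:,2]<114)&(abs(Q[:,0]-518)<30)&(abs(Q[:,1]-52)<30)]; print(n,'knob',len(k),cv2.minAreaRect(k[:,:2].astype(np.float32)) if len(k)>3 else 0)
    k=Q[(Q[:,2]>55)&(Q[:,2]<75)&(abs(Q[:,0]-518)<45)&(Q[:,1]>25)&(Q[:,1]<90)]; print('blk',cv2.minAreaRect(k[:,:2].astype(np.float32)))
im,_=load('top'); cv2.imwrite('pics/b4c.png',cv2.resize(im[170:250,230:390],(800,400),interpolation=cv2.INTER_CUBIC)[:,:,::-1])
from plan import *
yaw=np.radians(4.7); ex=np.array([np.cos(yaw),np.sin(yaw),0])
bar=np.array([653.5,-83,74+1]); 
plan([((560,20,255),4.7),((610,-60,240),4.7),((653.5,-83,150),4.7),((653.5,-83,75),4.7)])
E
```

```text
t 10.275 p [517.5  49.9 253.9] yawY 4.7 z [-2.e-04 -0.e+00 -1.e+00] F [ 0.4 -0.8 -0.6] w 69.8 g 0.0
white 330 [515.9  79.9  34.2] [-0.085  0.996 -0.006] yaw 4.86 x [490.8 544.7] z [ 8.6 59. ]
mid of white face -> yellow face: [521.   20.1  34.5]
side knob 159 ((519.2349243164062, 51.576847076416016), (21.681045532226562, 22.814054489135742), 2.0397372245788574)
blk ((518.5408325195312, 52.772300720214844), (59.927268981933594, 59.072696685791016), 4.655375957489014)
top knob 51 ((518.3826904296875, 45.210914611816406), (21.030471801757812, 8.94214153289795), 6.841667652130127)
blk ((519.41357421875, 39.438167572021484), (59.90510940551758, 31.058595657348633), 4.902973175048828)
[560.  20. 255.] 4.7 [-0.002, -0.0, -0.0, -0.1663, 0.2027, -0.0123]
[610. -60. 240.] 4.7 [0.0, 0.0, 0.0, -0.4191, 0.2164, 0.075]
[653.5 -83.  150. ] 4.7 [0.0, 0.0, 0.0, -0.1324, 0.2073, 0.45]
[653.5 -83.   75. ] 4.7 [0.0, 0.0, 0.0, 0.0, 0.0, 0.375]
```

View pics/b4c.png

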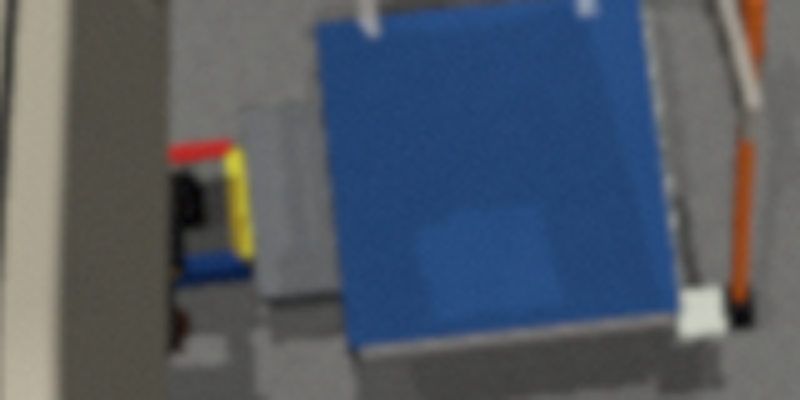

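The crop shows the yellow edge flush on the snout end: yellow spans rows 145–262 against the snout's 103–303, so it is centred. Next is the lid.

Call:
servo_tool(rows=[[0,0,0,-0.166,0.203,0,40],[0,0,0,-0.166,0.203,0,40],[0,0,0,-0.585,0.419,0.06,40],[0,0,0,-0.585,0.419,0.06,40],[0,0,0,-0.718,0.627,0.3,40],[0,0,0,-0.718,0.627,0.5,40],[0,0,0,-0.718,0.627,0.5,40],[0,0,0,-0.718,0.627,0.5,40]])

```text
t: 11.38
ee_pos: [654.4, -82.4, 154.8]
orientation: [-2.128, -2.311, 0.0]
ft_force: [-0.3, 0.5, -0.3]
width: 40.2
grasp_force: 0.0
```

```bash
python3 - <<'E'
from plan import *
st()
plan([((653.5,-83,74),4.7)])
E
```

```text
t 11.375 p [654.4 -82.4 154.8] yawY 4.72 z [-6.e-04  2.e-04 -1.e+00] F [-0.3  0.5 -0.3] w 40.2 g 0.0
[653.5 -83.   74. ] 4.7 [-0.0004, -0.0002, 0.0002, -0.0029, -0.0044, 0.4041]
```

Call:
servo_tool(rows=[[0,0,0,-0.003,-0.004,0.15,40],[0,0,0,-0.003,-0.004,0.3,40],[0,0,0,-0.003,-0.004,0.38,40],[0,0,0,-0.003,-0.004,0.404,40],[0,0,0,-0.003,-0.004,0.404,40],[0,0,0,-0.003,-0.004,0.404,40]])

```text
t: 12.12
ee_pos: [654.8, -83.7, 74.7]
orientation: [2.127, 2.31, 0.002]
ft_force: [-0.2, -0.2, -0.1]
width: 39.8
grasp_force: 0.0
```

Call:
servo_tool(rows=[[0,0,0,0,0,0,20],[0,0,0,0,0,0,10],[0,0,0,0,0,0,3],[0,0,0,0,0,0,3],[0,0,0,0,0,0,3],[0,0,0,0,0,0,3],[0,0,0,0,0,0,3]])

```text
t: 13.0
ee_pos: [654.0, -83.6, 73.5]
orientation: [2.128, 2.311, 0.0]
ft_force: [0.0, -0.1, 0.6]
width: 9.0
grasp_force: 30.0
```

```bash
python3 - <<'E'
from plan import *
st()
o=ctrl.get_obs(); yaw=np.radians(4.7); 
# arc in box x (tool y) and z relative to shut bar; bar 3 mm above the lid underside
r,a0=np.hypot(200,3),np.arctan2(3,200)
for k in(.1,.2,.3,.4,.5,.6,.7,.8,.84,.88,.9):
    print(k,round(r*(np.cos(a0+k)-np.cos(a0))/200,4),round(-r*(np.sin(a0+k)-np.sin(a0))/200,4))
E
```

```text
t 13.0 p [654.  -83.6  73.5] yawY 4.7 z [ 1.e-04  0.e+00 -1.e+00] F [ 0.  -0.1  0.6] w 9.0 g 30.0
0.1 -0.0065 -0.0998
0.2 -0.0229 -0.1984
0.3 -0.0491 -0.2949
0.4 -0.0848 -0.3882
0.5 -0.1296 -0.4776
0.6 -0.1831 -0.562
0.7 -0.2448 -0.6407
0.8 -0.3141 -0.7128
0.84 -0.3437 -0.7397
0.88 -0.3744 -0.7653
0.9 -0.3901 -0.7777
```

Call:
servo_tool(rows=[[0,0,0,0,-0.0065,-0.1,3],[0,0,0,0,-0.023,-0.198,3],[0,0,0,0,-0.049,-0.295,3],[0,0,0,0,-0.085,-0.388,3],[0,0,0,0,-0.13,-0.478,3],[0,0,0,0,-0.183,-0.562,3],[0,0,0,0,-0.245,-0.641,3],[0,0,0,0,-0.314,-0.713,3],[0,0,0,0,-0.374,-0.765,3],[0,0,0,0,-0.374,-0.765,3]])

```text
t: 14.25
ee_pos: [580.4, -89.8, 229.8]
orientation: [2.126, 2.307, 0.006]
ft_force: [6.5, 1.1, 5.9]
width: 8.8
grasp_force: 30.0
```

Call:
servo_tool(rows=[[0,0,0,0,0,0,3],[0,0,0,0,0,0,3],[0,0,0,0,0,0,3]])

```text
t: 14.62
ee_pos: [581.2, -89.7, 229.1]
orientation: [2.126, 2.307, 0.006]
ft_force: [6.6, 1.6, 6.4]
width: 9.1
grasp_force: 30.0
```

```bash
python3 - <<'E'
from plan import *
st()
for n in('side','top'): shot(n,'l1%s.png'%n)
im,_=load('side'); im2,_=load('top')
a=cv2.resize(im[60:260,220:400],(540,600),interpolation=cv2.INTER_CUBIC); cv2.imwrite('pics/l1c.png',a[:,:,::-1])
o=ctrl.get_obs();yaw=np.radians(4.7);ex=np.array([np.cos(yaw),np.sin(yaw),0])
p=np.array(o['ee_pos']);g=p+[0,0,18.7]
d=(p-[654,-83.6,73.5]); s=200+d@ex; print('bar rel hinge',s, 3+d[2],'angle',np.arctan2(3+d[2],s)-.015,'r',np.hypot(s,3+d[2]))
E
```

```text
t 14.625 p [581.2 -89.7 229.1] yawY 4.69 z [ 5.8e-03 -3.0e-04 -1.0e+00] F [6.6 1.6 6.4] w 9.1 g 30.0
bar rel hinge 126.96026526788597 158.65128031096958 angle 0.8809045848813128 r 203.19728763249233
```

View pics/l1c.png

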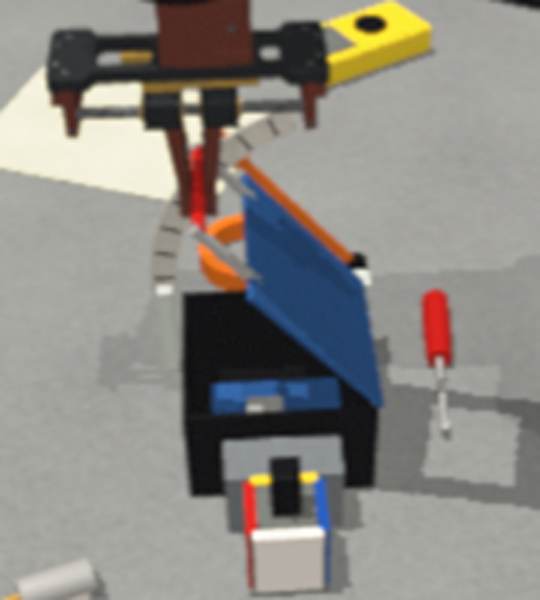

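```bash
cat > m4.py <<'E'
from plan import *
from m1 import mask
yaw=np.radians(4.7); ex=np.array([np.cos(yaw),np.sin(yaw),0]); ey=np.array([-np.sin(yaw),np.cos(yaw),0])
bc=np.array([529.7,-92.5,0]); h=bc-75*ex+[0,0,90]
N={};O={}
for n,roi in(('side',(285,98,345,152)),('top',(365,155,393,240))):
    im=cv2.imread('pics/%s0.png'%n)[:,:,::-1].copy(); m=mask(im,(5,120,70),(20,255,255),roi)
    if n=='side': m[128:,285:318]=0
    v,u=np.nonzero(m); w=im[v,u].astype(float); w=w[:,0]-w[:,2]
    pts=[];
    for k in np.unique(v):
        s=v==k; pts.append((np.average(u[s],weights=w[s]),k,s.sum()))
    pts=np.array(pts); W=np.median(pts[:,2]); 
    print(n,'widths',[(int(k),round(float(a),1),int(c)) for a,k,c in pts])
    o,d=rays(n,pts[:,:2]); q=o+d*(((bc-100*ey-o)@ey)/(d@ey))[:,None]; s=(q-h)@ex; z=q[:,2]-90
    l=cv2.fitLine(np.c_[s,z].astype(np.float32),cv2.DIST_HUBER,0,.01,.01).ravel(); r=-(s-l[2])*l[1]+(z-l[3])*l[0]
    print(' line',np.arctan(l[1]/l[0]),'perp off',-l[2]*l[1]+l[3]*l[0],'r',np.hypot(s,z)[[0,-1]].round(1),'res',r.round(1).tolist())
    print(' end angle',np.arctan2(z[:3].mean(),s[:3].mean()))
    g=abs(r)<1.5; N[n]=np.linalg.svd(d[g])[2][2]; O[n]=o
L=np.cross(N['side'],N['top']); L/=np.linalg.norm(L)*np.sign(L[2]); print('tri dir',L@ex,L@ey,L[2],'ang',np.arctan2(L[2],L@ex))
# lid plane now
for n in('side','top'):
    im,P=cloud(n); m=mask(im,(100,120,30),(125,255,255),(270,60,375,245)); Q=P[m>0]; Q=Q[~np.isnan(Q[:,0])]
    e=(Q-bc)@ey; s=(Q-h)@ex; Q=Q[(Q[:,2]>98)&(abs(e)<76)&(s>-5)&(s<130)]
    for _ in range(3):
        c=Q.mean(0); V=np.linalg.svd(Q-c)[2][2]; V*=np.sign(V[2]); r=(Q-c)@V; Q=Q[abs(r)<max(4,2.5*np.median(abs(r)))]
    print(n,'lid',len(Q),V.round(4),'angle',np.arctan2(-V@ex,V[2]),'rms',r.std(), 'hinge dist to plane',(h-c)@V)
    red=mask(im,(0,150,60),(5,255,255),(260,90,345,200))|mask(im,(174,150,60),(180,255,255),(260,90,345,200)); Q=P[red>0]; Q=Q[~np.isnan(Q[:,0])];Q=Q[(Q[:,2]>180)]
    if len(Q): b=np.median(Q,0);print('  bar',len(Q),b.round(1),'ang',np.arctan2(b[2]-90,(b-h)@ex),'r',np.hypot(b[2]-90,(b-h)@ex))
E
python3 m4.py
```

```text
side widths [(104, 294.0, 1), (105, 292.5, 2), (106, 291.5, 2), (107, 290.5, 2), (113, 301.1, 3), (114, 301.0, 5), (115, 301.6, 6), (116, 303.1, 5), (117, 304.1, 5), (118, 305.1, 5), (119, 306.9, 5), (120, 307.9, 5), (121, 308.9, 5), (122, 309.6, 6), (123, 310.9, 5), (124, 312.0, 5), (125, 313.0, 5), (126, 314.0, 5), (127, 315.1, 5), (128, 318.0, 1), (129, 318.5, 2), (130, 319.3, 4), (131, 319.9, 5), (132, 320.6, 6), (133, 321.9, 5), (134, 322.9, 5), (135, 324.0, 5), (136, 325.0, 5), (137, 324.6, 6), (138, 325.1, 6), (139, 324.9, 7), (140, 325.4, 7), (141, 326.5, 8), (142, 327.2, 8), (143, 327.7, 7), (144, 328.6, 7), (145, 330.0, 8), (146, 329.0, 6), (147, 324.6, 4), (148, 318.4, 2), (149, 318.4, 2), (150, 318.0, 1)]
 line 0.9553901 perp off -8.726944 r [174.9  51.9] res [1.3, -3.1, -6.6, -10.1, -0.7, -2.5, -3.1, -2.0, -1.7, -1.5, 0.0, 0.3, 0.4, 0.0, 0.9, 1.2, 1.4, 1.7, 1.9, 5.8, 5.0, 5.0, 4.3, 3.9, 4.8, 5.0, 5.2, 5.6, 2.9, 2.1, -0.0, -0.8, -0.4, -0.9, -1.7, -1.7, -0.7, -4.6, -15.1, -29.7, -31.6, -34.3]
 end angle 0.889372729681492
top widths [(165, 379.5, 2), (166, 379.5, 4), (167, 
[... 1246 characters left out ...]
9757010378589284
side lid 1549 [-0.7611 -0.0585  0.646 ] angle 0.868403733342652 rms 0.8553303219789452 hinge dist to plane -5.893736081250139
  bar 166 [579.9 -80.3 249.3] ang 0.9014366250340262 r 203.1121376148379
top lid 0 [0. 0. 1.] angle 0.0 rms nan hinge dist to plane nanm4.py:26: RuntimeWarning: Mean of empty slice.
  c=Q.mean(0); V=np.linalg.svd(Q-c)[2][2]; V*=np.sign(V[2]); r=(Q-c)@V; Q=Q[abs(r)<max(4,2.5*np.median(abs(r)))]
  ret = um.true_divide(
  return _methods._mean(a, axis=axis, dtype=dtype,
  ret = ret.dtype.type(ret / rcount)
  ret = _var(a, axis=axis, dtype=dtype, out=out, ddof=ddof,
  arrmean = um.true_divide(arrmean, div, out=arrmean,
  ret = ret.dtype.type(ret / rcount)
```

```bash
cat > m5.py <<'E'
from plan import *
import m1
yaw=np.radians(4.7); ex=np.array([np.cos(yaw),np.sin(yaw),0]); ey=np.array([-np.sin(yaw),np.cos(yaw),0])
bc=np.array([529.7,-92.5,0]); h=bc-75*ex+[0,0,90]
def fit(f):
    im=cv2.imread('pics/'+f)[:,:,::-1].astype(float); pts=[]
    for v in range(116,147):
        c=303.5+1.12*(v-116); u=np.arange(int(c)-5,int(c)+8); w=np.clip(im[v,u,0]-im[v,u,2]-40,0,None)
        if w.sum()>150: pts.append((np.average(u,weights=w),v))
    pts=np.array(pts); o,d=rays('side',pts); q=o+d*(((bc-100*ey-o)@ey)/(d@ey))[:,None]; s=(q-h)@ex; z=q[:,2]-90
    l=cv2.fitLine(np.c_[s,z].astype(np.float32),cv2.DIST_HUBER,0,.01,.01).ravel(); r=-(s-l[2])*l[1]+(z-l[3])*l[0]
    print(f,len(pts),'line',np.arctan(l[1]/l[0]),'perp',-l[2]*l[1]+l[3]*l[0],'res',r.round(1).tolist(),'r',np.hypot(s,z)[[0,-1]].round())
fit('side0.png'); fit('b1side.png')
# project candidate pointers: pixel of tip & compare with observed tip blob
for a in(.84,.86,.88,.9,.92):
    X=[h-100*ey+r*(np.cos(a)*ex+np.sin(a)*np.array([0,0,1])) for r in(60,100,140,175)]
    print(a,'side',proj('side',X).round(1).tolist(),'top',proj('top',X).round(1).tolist())
im=cv2.imread('pics/side0.png'); cv2.imwrite('pics/ptr.png',cv2.resize(im[95:155,275:350],(750,600),interpolation=cv2.INTER_NEAREST))
E
python3 m5.py
```

```text
side0.png 31 line 0.8636036 perp 1.9965057 res [-0.1, 0.1, 0.0, 0.2, 0.1, -0.1, -0.3, -0.3, -0.1, -0.2, -0.2, 0.1, 0.2, 0.2, 0.2, 0.1, -0.1, -0.2, -0.2, -0.3, 0.0, -0.1, -0.0, 0.2, 0.1, 0.2, 0.1, -0.0, -0.0, -0.2, -1.4] r [136.  12.]Traceback (most recent call last):
  File "m5.py", line 13, in <module>
    fit('side0.png'); fit('b1side.png')
                      ~~~^^^^^^^^^^^^^^
  File "m5.py", line 10, in fit
    pts=np.array(pts); o,d=rays('side',pts); q=o+d*(((bc-100*ey-o)@ey)/(d@ey))[:,None]; s=(q-h)@ex; z=q[:,2]-90
                           ~~~~^^^^^^^^^^^^
  File "h.py", line 14, in rays
    p=cv2.undistortPoints(np.array(uv,float).reshape(-1,1,2),K,np.array([c['k1'],0,0,0],float)).reshape(-1,2)
      ~~~~~~~~~~~~~~~~~~~^^^^^^^^^^^^^^^^^^^^^^^^^^^^^^^^^^^^^^^^^^^^^^^^^^^^^^^^^^^^^^^^^^^^^^
cv2.error: OpenCV(4.12.0) /io/opencv/modules/calib3d/src/undistort.dispatch.cpp:347: error: (-215:Assertion failed) CV_IS_MAT(_src) && CV_IS_MAT(_dst) && (_src->rows == 1 || _src->cols == 1) && (_dst->rows == 1 || _dst->cols == 1) && _src->cols + _src->rows - 1 == _dst->rows + _dst->cols - 1 && (CV_MAT_TYPE(_src->type) == CV_32FC2 || CV_MAT_TYPE(_src->type) == CV_64FC2) && (CV_MAT_TYPE(_dst->type) == CV_32FC2 || CV_MAT_TYPE(_dst->type) == CV_64FC2) in function 'cvUndistortPointsInternal'
```

```bash
sed -i "s/fit('side0.png'); fit('b1side.png')/fit('side0.png')/;/^for a in/,\$d" m5.py; cat >> m5.py <<'E'
import sys
def lid(f):
    im=cv2.imread('pics/'+f)[:,:,::-1].copy(); m=m1.mask(im,(100,120,30),(125,255,255),(295,100,352,200))
    m=cv2.morphologyEx(m,cv2.MORPH_OPEN,np.ones((3,3)))
    for nm,off,lo in(('left',75,True),('right',-75,False)):
        pts=[]
        for u in range(306,340):
            v=np.nonzero(m[:,u])[0]
            if len(v): pts.append((u,v.max()+.5 if lo else v.min()-.5))
        pts=np.array(pts); o,d=rays('side',pts); q=o+d*(((bc+off*ey-o)@ey)/(d@ey))[:,None]; s=(q-h)@ex; z=q[:,2]-90
        l=cv2.fitLine(np.c_[s,z].astype(np.float32),cv2.DIST_HUBER,0,.01,.01).ravel(); r=-(s-l[2])*l[1]+(z-l[3])*l[0]
        print(nm,'line',np.arctan(l[1]/l[0]),'perp',-l[2]*l[1]+l[3]*l[0],'res',r.round(1).tolist())
lid(sys.argv[1])
E
python3 m5.py l1side.png
```

```text
side0.png 31 line 0.8636036 perp 1.9965057 res [-0.1, 0.1, 0.0, 0.2, 0.1, -0.1, -0.3, -0.3, -0.1, -0.2, -0.2, 0.1, 0.2, 0.2, 0.2, 0.1, -0.1, -0.2, -0.2, -0.3, 0.0, -0.1, -0.0, 0.2, 0.1, 0.2, 0.1, -0.0, -0.0, -0.2, -1.4] r [136.  12.]
left line 0.35777545 perp -8.63981 res [-0.3, 0.3, 1.0, 1.6, 2.2, 2.8, 3.5, 4.1, 4.7, -9.6, -9.0, -8.3, -7.7, -7.1, -6.4, -5.8, -5.1, -4.5, -3.9, -3.2, -2.6, -1.9, -1.3, -0.7, -0.0, 0.6, 1.3, 4.9, 31.9, 29.7, 27.4, 25.2, 22.9, 20.6]
right line 0.8671902 perp 4.2450275 res [-3.3, -1.6, 0.2, -0.0, -0.2, -0.4, -0.5, 1.2, 1.0, 0.9, 0.7, 0.5, 0.4, 0.2, 0.0, -0.1, -0.3, -0.5, -0.7, 1.1, -1.0, -1.2, 0.6, 0.4, 0.2, 0.1, -0.1, -0.3, 1.5, 1.3, 3.2, -1.0, -1.2, -1.4]
```

Call:
servo_tool(rows=[[0,0,0,0,0,0,3],[0,0,0,0,0,0,3],[0,0,0,0,0,0,3],[0,0,0,0,0,0,3],[0,0,0,0,0,0,3],[0,0,0,0,0,0,3]])

```text
t: 15.48
ee_pos: [581.2, -89.7, 229.1]
orientation: [2.126, 2.307, 0.006]
ft_force: [6.8, 1.1, 7.2]
width: 9.2
grasp_force: 30.0
```

```bash
python3 m3.py f1; python3 m5.py f1side.png | cut -c1-60; python3 m4.py 2>/dev/null | grep 'side lid'; python3 -c "
from h import *
print(abs(ctrl.get_obs()['qvel']).max())"
```

```text
t 15.475 p [581.2 -89.7 229.1] yawY 4.69 z [ 5.9e-03 -2.0e-04 -1.0e+00] F [6.8 1.1 7.2] w 9.2 g 30.0
white 337 [515.6  79.8  34.6] [-0.087  0.996 -0.006] yaw 4.97 x [490.9 544.1] z [ 8.6 59.8]
mid of white face -> yellow face: [520.8  20.1  35. ]
side0.png 31 line 0.8636036 perp 1.9965057 res [-0.1, 0.1, 0
left line 0.35777545 perp -8.63981 res [-0.3, 0.3, 1.0, 1.6,
right line 0.8707927 perp 4.1643524 res [0.1, -0.1, -0.2, -0
side lid 1572 [-0.7608 -0.0591  0.6463] angle 0.8680151742700826 rms 0.8243186340861415 hinge dist to plane -5.89358543213404
0.0011545715821532276
```

The lid is steady at about 0.868 and the pointer reads about 0.864. The block hasn't moved, so I'm handing in.

```bash
python3 -c "
from workcell import ctrl
print(ctrl.close_job())"
```

```text
the job is handed in; nothing more can be done
None
```

I handed the job in at about 15.6 s: the block is released with its yellow face flush and centred on the port (within 1–2 mm), and the gripper is holding the lid steady at about 0.868 rad against a pointer reading of about 0.864 rad.

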